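# Nudge the bat onto the wheel's pins

## Task

The square plywood bat has been dropped askew on the throwing wheel and is riding on top of the two bat pins. Using only pushes of the fingers, nudge it sideways and round on the wheel head, without lifting it, until both of its holes drop over the two pins and it lies flat on the head. Leave the cup, jar, rib and bowl where they are, and finish with the fingers clear.

Things in the scene. Friction and masses are not known exactly. Their poses are not given: they have to be found in the camera images.
- bat: Loose square plywood bat (throwing board), 230 x 230 x 12 mm, about 0.45 kg. Origin at the centre of its underside, x along the line through its two holes, z up. It starts up to 40 mm off centre and up to 37 degrees askew (either way), resting on the pin tops and tilted a few degrees, one side touching the head. It slides at 2 to 6 N. Seated, its underside lies on the head.
- head_top (a point): Centre of the top face of the wheel head, a level aluminium disc 300 mm across whose top is 165 mm above the table. It turns only with great effort (about 27 N at its rim), so it stays put under nudges. z up, x along the line of the pins (towards pin_a). The housing below is 340 x 480 mm, its top 128 mm above the table; only the pins, the bat and the things on its deck stand above the head.
- pin_a (a point): Foot of one steel bat pin, on the head's top face, 70 mm from its centre. The pin is 9 mm in diameter, stands 8 mm above the face and has a domed top. The bat hides the pins at the start, but a black marker line 6 mm wide, in line with the pin, runs on the head from 96 mm off its centre out to the rim and down it.
- pin_b (a point): Foot of the other bat pin, the same, 70 mm from the centre on the opposite side (pins 140 mm apart), with the same marker line out to the rim.
- hole_round (a point): Centre, at the bat's underside, of its round through hole, 12 mm across, at x = +70 mm, y = 0 of the bat. Either hole may go on either pin.
- hole_slot (a point): Centre, at the bat's underside, of its slotted through hole, 16 mm along the bat's x by 12 mm, at x = -70 mm, y = 0 of the bat.
- cup: Bystander: loose terracotta cup, 72 mm across and 75 mm high, on the housing's tool deck to the left of the head (deck 128 mm above the table). Origin at the centre of its underside.
- jar: Bystander: loose lidded jar, 54 mm across and 65 mm high, on the tool deck beside the cup. Origin at the centre of its underside.
- rib: Bystander: loose flat wooden throwing rib, about 80 x 85 x 7 mm, on the table to the right of the wheel. Origin at its underside.
- bowl: Bystander: loose white bowl, 116 mm across and 55 mm high, on the table to the right of the wheel. Origin at the centre of its underside.

How it is judged:
By the outcome, as a careful person would: the job done as asked, in the order asked, and still so for the second after the job is handed in, with the robot touching nothing.
It also fails if it takes over 58 s, if anything falls off the work surface, if the arm or the gripper's body presses on something with over 40 N, if the wrist force passes 120 N, or if a joint passes its speed limit or range.

## Robot

A 6-joint arm with a two-finger parallel gripper is mounted at the origin on the work surface. World frame = base frame: x ahead of the robot, y to its left, z up, the work surface at z = 0. Lengths are in m, angles in rad, forces in N, time in s.
With the tool pointing down it reaches from about 0.3 to 0.875 m from the base axis. Payload 6.4 kg.
Tool frame: the origin (TCP) lies at the very end of the fingers, on their centre line; the grasp point (between the pads) lies 19 mm behind it; z points along the fingers, y is the line along which they close (so a half turn about z gives the same grasp; the last joint's range is limited). The gripper opens to 88 mm and grips with 3 to 60 N. Pads are 18 mm wide; open, the fingers measure 123 mm over their backs; the gripper's body (75 mm by 187 mm) begins 45 mm behind the grasp point.
Start: joints at [1.056, 0.181, 1.607, -0, 1.354, -0.206], TCP at [0.175, 0.548, 0.239] pointing down, gripper open.
Joint ranges: [-2.99, 2.99], [-0.89, 2.07], [0.3, 2.58], [-1.14, 4.28], [0, 2.63], [-3.12, 3.12]. Speed limits (rad/s): [2.57, 2.57, 3.01, 3.14, 3.14, 3.14].

## Interface

Orientations are given as a unit quaternion [x, y, z, w].
In Python, from bench import ctrl, claw, imaging, job gives the robot as it stands. Calls block until the motion is done:
- ctrl.reach(position, orientation): joint-space move of the TCP to a pose.
- ctrl.move_linear(position, vel=0.15, rotation=None): straight line of the TCP; rotation=None keeps the orientation; vel is the mean speed in m/s.
- ctrl.goto_joints(angles): joint-space move.
- claw.set_gripper(opening, f_grip=None): finger opening in m; f_grip is the grip in N (None keeps the last); returns when the fingers have stopped.
- ctrl.pause(seconds).
- ctrl.solve_ik(position, orientation): joint angles nearest the present ones, or None.
- imaging.snapshot(name): name is "scene" or "top"; returns a dict with "frame" (400x640x3 uint8, red, green, blue), "K" (3x3 intrinsics, pixels), "camera_from_world" (4x4, takes a point from world to camera coordinates). Camera axes: x right, y down, z forward; pixel columns grow to the right and rows downward; lengths in m; the calibration is good to about 2 mm. A picture is of the moment at which its call begins. There is no depth.
A pose or a line that the arm cannot do raises ctrl.PlanningError and nothing moves.
- job.hand_in(): hands the job in; it is judged then, once.
Readings, each from a call of its own:
- ctrl.read_clock(): time.
- ctrl.read_qpos(): joint angles.
- ctrl.read_dq(): joint speeds.
- ctrl.read_effort(): joint torques, N m.
- ctrl.read_tool_pos(): TCP position.
- ctrl.read_tcp_rot(): TCP orientation.
- ctrl.read_force(): force on the tool from outside, world axes, zero at the start.
- ctrl.read_wrist_torque(): the same for the moment, N m.
- ctrl.read_opening(): finger opening in m.
- ctrl.read_grip_force(): force on a finger pad.
Only numpy, scipy, OpenCV 4.12 (cv2) and the standard library are available. Lean on these libraries where they do the work, as an engineer would, in place of code of your own. Each camera call takes 0.05 s, during which the arm holds its last target. There are 200 camera calls.

## Working session

There is one attempt and no reset: what is moved stays moved. The work goes in short steps, each a Python script; the robot and the scene stay as the last script left them, time stands still between calls to the robot, and variables do not carry over. Pictures are saved under pics/ and viewed, at most 10 in all, crops included, and the job is handed in when it is done.

```bash
mkdir -p pics; python3 - <<'E'
from bench import ctrl,claw,imaging,job
import cv2,numpy as np
for n in("scene","top"):
    s=imaging.snapshot(n); cv2.imwrite(f"pics/{n}0.png",cv2.cvtColor(s["frame"],cv2.COLOR_RGB2BGR))
    np.savez(f"pics/{n}.npz",K=s["K"],T=s["camera_from_world"])
    T=s["camera_from_world"];print(n,s["K"].round(1).tolist(),(-T[:3,:3].T@T[:3,3]).round(3),T[:3,:3].round(2).tolist())
print(ctrl.read_clock(),ctrl.read_tcp_rot())
E
```

```text
scene [[392.0, 0.0, 322.9], [0.0, 392.0, 201.0], [0.0, 0.0, 1.0]] [1.1   0.376 0.886] [[-0.57, 0.82, 0.0], [0.62, 0.43, -0.65], [-0.54, -0.37, -0.76]]
top [[487.0, 0.0, 319.4], [0.0, 487.0, 199.2], [0.0, 0.0, 1.0]] [0.521 0.    1.166] [[0.03, -1.0, -0.0], [-1.0, -0.03, -0.05], [0.05, 0.0, -1.0]]
0.1 [ 1.53762574e-01  9.88107514e-01 -7.35254011e-04 -2.66456073e-04]
```

View pics/top0.png

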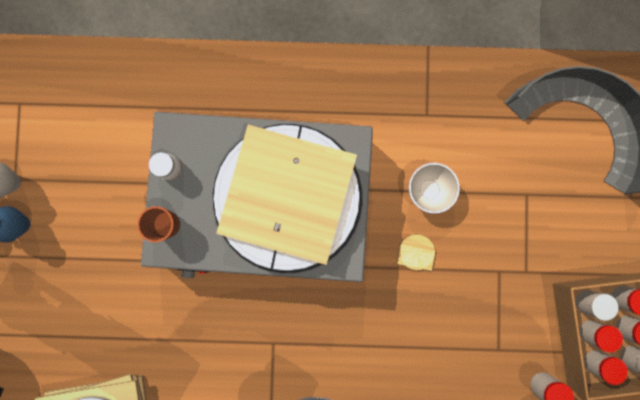

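View pics/scene0.png

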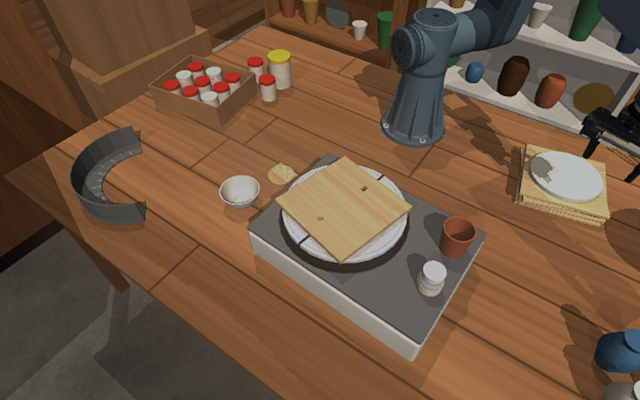

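The top view shows the bat's corners near (249,126), (356,153), (327,264) and (218,234). The head's marks are at (300,132) and (274,262), and the holes at (296,160) and (277,228). The cup is at (157,224) and the jar at (164,166). I'll rectify both views at head height so I can measure them properly.

```bash
cat > h.py <<'E'
from bench import ctrl,claw,imaging,job
import cv2,numpy as np
def proj(n,P):
    d=np.load(f"pics/{n}.npz");P=np.atleast_2d(P);c=P@d["T"][:3,:3].T+d["T"][:3,3];u=c@d["K"].T;return u[:,:2]/u[:,2:]
def back(n,uv,z):
    d=np.load(f"pics/{n}.npz");R=d["T"][:3,:3];o=-R.T@d["T"][:3,3]
    r=(np.c_[np.atleast_2d(uv),np.ones(len(np.atleast_2d(uv)))]@np.linalg.inv(d["K"]).T)@R
    return (o+r*((z-o[2])/r[:,2])[:,None])[:,:2]
# ortho: px (c,r) -> world x=cx+(r0-r)*s, y=cy+(c0-c)*s
CX,CY,S,N=0.525,0.065,0.00065,560
def ortho(n,img,z=.165):
    px=np.array([[0,0],[N,0],[N,N],[0,N]],np.float32)
    W=np.c_[CX+(N/2-px[:,1])*S,CY+(N/2-px[:,0])*S,np.full(4,z)]
    H=cv2.getPerspectiveTransform(proj(n,W).astype(np.float32),px)
    return cv2.warpPerspective(img,H,(N,N),flags=cv2.INTER_CUBIC)
def o2w(c,r): return np.array([CX+(N/2-r)*S,CY+(N/2-c)*S])
def shot(n):
    return cv2.cvtColor(imaging.snapshot(n)["frame"],cv2.COLOR_RGB2BGR)
E
python3 - <<'E'
from h import *
print(back("top",[[287,197],[300,132],[274,262]],.165))
for n in("top","scene"): cv2.imwrite(f"pics/{n}_o.png",ortho(n,cv2.imread(f"pics/{n}0.png")))
E
```

```text
[[0.57486596 0.07103327]
 [0.71055976 0.04843931]
 [0.4409923  0.09332416]]
```

View pics/top_o.png

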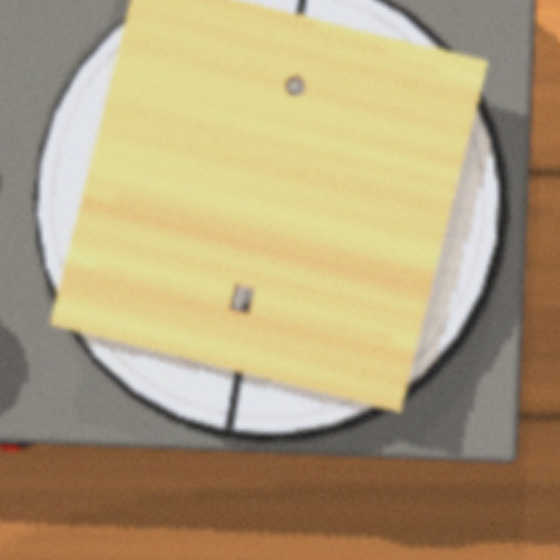

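View pics/scene_o.png

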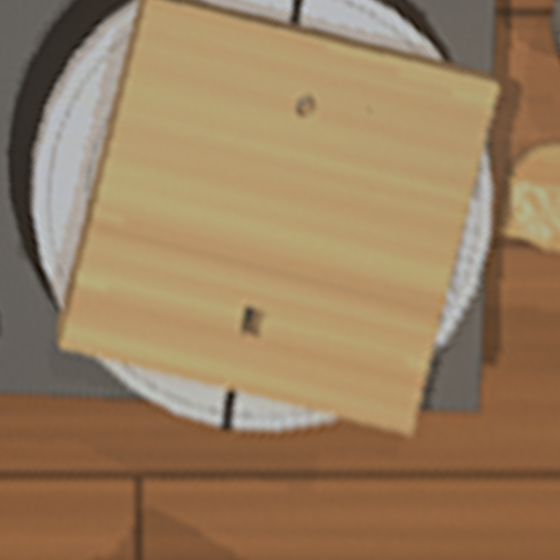

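The rectified top view puts the head centre near (269.5,203), with the marker line running from (302,5) to (231,425). The holes are at (295,86) and (241,298). That makes the bat about 4.5° clockwise of the pins and about 5 mm too far away. I'll write a sub-pixel measurement next.

```bash
sed -i 's/^CX,CY.*/CX,CY,S,N=0.575,0.07,0.0005,760/' h.py; cat >> h.py <<'E'
def head(img):
    o=ortho("top",img); g=cv2.cvtColor(o,cv2.COLOR_BGR2GRAY).astype(float); hsv=cv2.cvtColor(o,cv2.COLOR_BGR2HSV)
    c=np.array([N/2,N/2]);R=.150/S
    for _ in range(3):
        pts=[]
        for a in np.radians(np.arange(0,360,1)):
            d=np.array([np.cos(a),np.sin(a)]); r=np.arange(R-14,R+14,.5); q=(c+r[:,None]*d).astype(np.float32)
            if q.min()<1 or q.max()>N-2: continue
            p=cv2.remap(g.astype(np.float32),q[None,:,0],q[None,:,1],1)[0]
            s=hsv[tuple((q[0][::-1]).astype(int))][1]
            if s>60 or p[:6].mean()<150: continue
            i=np.where(p<(p[:6].mean()+p.min())/2)[0]
            if len(i) and p.min()<90: pts.append(q[i[0]])
        pts=np.array(pts); A=np.c_[2*pts,np.ones(len(pts))]
        x=np.linalg.lstsq(A,(pts**2).sum(1),rcond=None)[0]; c=x[:2]; rad=np.sqrt(x[2]+c@c)
        k=abs(np.hypot(*(pts-c).T)-rad)<3; 
        x=np.linalg.lstsq(A[k],(pts[k]**2).sum(1),rcond=None)[0]; c=x[:2]
    # marker lines: dark centroid on rings
    m=[]
    for sgn in(-1,1):
        for r in np.arange(.120,.145,.001)/S:
            a=np.radians(np.arange(-20,20,.1))+np.radians(-90+9.6 if sgn<0 else 90+9.6)
            q=(c+r*np.c_[np.cos(a),np.sin(a)]).astype(np.float32)
            p=cv2.remap(g.astype(np.float32),q[None,:,0],q[None,:,1],1)[0]; sat=cv2.remap(hsv[...,1],q[None,:,0],q[None,:,1],1)[0]
            w=np.clip(110-p,0,None)*(sat<80)
            if w.sum()>150: m.append((q*w[:,None]).sum(0)/w.sum())
    m=np.array(m); vx,vy,x0,y0=cv2.fitLine(m.astype(np.float32),cv2.DIST_HUBER,0,.01,.01).ravel()
    if vy>0: vx,vy=-vx,-vy
    off=(c-[x0,y0])@[-vy,vx]
    return o2w(*c),np.degrees(np.arctan2(-vx,-vy)),rad*S,off*S,len(pts),len(m)
def bat(img,z):
    o=ortho("top",img,z);hsv=cv2.cvtColor(o,cv2.COLOR_BGR2HSV)
    m=cv2.inRange(hsv,(18,70,120),(35,255,255));m=cv2.morphologyEx(m,cv2.MORPH_OPEN,np.ones((9,9)))
    m=cv2.morphologyEx(m,cv2.MORPH_CLOSE,np.ones((41,41)))
    k=max(cv2.findContours(m,0,1)[0],key=cv2.contourArea)[:,0].astype(np.float32)
    (c,wh,a)=cv2.minAreaRect(k); B=cv2.boxPoints((c,wh,a)); L=[]
    for i in range(4):
        p,q=B[i],B[(i+1)%4]; t=(q-p)/np.linalg.norm(q-p); s=(k-p)@t; d=abs((k-p)@[-t[1],t[0]])
        e=k[(s>30)&(s<np.linalg.norm(q-p)-30)&(d<12)]
        L.append(cv2.fitLine(e,cv2.DIST_HUBER,0,.01,.01).ravel())
    X=[]
    for i in range(4):
        a,b=L[i],L[(i+1)%4]; t=np.linalg.solve(np.c_[a[:2],-b[:2]],b[2:]-a[2:]); X.append(a[2:]+t[0]*a[:2])
    X=np.array(X); W=np.array([o2w(*x) for x in X])
    ang=[(np.degrees(np.arctan2(*(W[(i+1)%4]-W[i])[::-1]))+45)%90-45 for i in range(4)]
    return W.mean(0),np.round(ang,2),[round(1000*np.linalg.norm(W[(i+1)%4]-W[i]),1) for i in range(4)]
def Rq(deg):  # tool down, tool x at angle deg
    from scipy.spatial.transform import Rotation as Ro
    a=np.radians(deg);return Ro.from_matrix(np.array([[np.cos(a),np.sin(a),0],[np.sin(a),-np.cos(a),0],[0,0,-1.]])).as_quat()
def rel(img,hd,z):
    c,a,s=bat(img,z);p=np.radians(hd[2]);d=c-hd[:2]
    return "bat off u,v mm",(1000*np.array([d@[np.cos(p),np.sin(p)],d@[-np.sin(p),np.cos(p)]])).round(2),"ang",(a-hd[2]).round(2),s
E
python3 - <<'E'
from h import *
im=cv2.imread("pics/top0.png");h=head(im);print(h)
hd=np.array([*h[0],h[1]]);np.save("hd.npy",hd);print(rel(im,hd,.185))
d=h[1];u=np.r_[np.cos(np.radians(d)),np.sin(np.radians(d))];v=np.array([-u[1],u[0]])
q0=ctrl.read_qpos()
for name,e in(("u",u),("-u",-u),("v",v),("-v",-v)):
  for t in(0,90,180,270):
    if (t/90)%2!=(0 if 'u' in name else 1): continue
    q=ctrl.solve_ik([*(h[0]+.14*e),.169],Rq(d+t)); print(name,t,None if q is None else np.round(q,2))
E
```

```text
(array([0.57541282, 0.07284128]), np.float32(-9.731671), np.float64(0.14957226613240696), np.float64(0.00039676766604082657), 178, 41)
('bat off u,v mm', array([ 4.89, -1.25]), 'ang', array([-4.54, -4.3 , -4.27, -4.24]), [np.float32(228.0), np.float32(227.4), np.float32(227.7), np.float32(228.4)])
u 0 [-0.1   0.54  1.27 -0.    1.33  1.64]
u 180 [-0.1   0.54  1.27 -0.    1.33 -1.5 ]
-u 0 [-0.05 -0.03  1.98 -0.    1.19  1.69]
-u 180 [-0.05 -0.03  1.98 -0.    1.19 -1.45]
v 90 [ 0.15  0.38  1.51 -0.    1.26  0.32]
v 270 [ 0.15  0.38  1.51 -0.    1.26 -2.82]
-v 90 [-0.33  0.21  1.72 -0.    1.21 -0.16]
-v 270 [-0.33  0.21  1.72 -0.    1.21  2.98]
```

```bash
cat >> h.py <<'E'
hd=np.load("hd.npy") if __import__("os").path.exists("hd.npy") else None
def P(u,v,z):
    p=np.radians(hd[2]);return [hd[0]+u*np.cos(p)-v*np.sin(p),hd[1]+u*np.sin(p)+v*np.cos(p),z]
def push(axis,sgn,start,stop,lat=0,z=.169,fmax=18,step=.001,t=None):
    """start/stop: signed TCP coordinate along axis"""
    pt=lambda s:P(s,lat,z) if axis=='u' else P(lat,s,z)
    n=int(round(abs(stop-start)/step));F=[]
    ctrl.move_linear(pt(start),vel=.1)
    for s in np.linspace(start,stop,n+1)[1:]:
        ctrl.move_linear(pt(s),vel=.015); f=ctrl.read_force(); f=float(np.hypot(f[0],f[1])); F.append((round(s*1000,1),round(f,1)))
        if f>fmax: print("force stop");break
    print(F,"t",round(ctrl.read_clock(),1))
E
python3 - <<'E'
from h import *
p=ctrl.read_tool_pos();ctrl.move_linear([p[0],p[1],.30],vel=.2)
ctrl.reach(P(0,-.150,.29),Rq(hd[2]+90))
ctrl.move_linear(P(0,-.150,.169),vel=.12)
push('v',1,-.134,-.124)
im=shot("top");cv2.imwrite("pics/t1.png",im)
print(rel(im,hd,.185),ctrl.read_opening(),ctrl.read_clock())
E
```

```text
[(np.float64(-133.0), 0.8), (np.float64(-132.0), 1.0), (np.float64(-131.0), 0.6), (np.float64(-130.0), 0.4), (np.float64(-129.0), 1.2), (np.float64(-128.0), 1.9), (np.float64(-127.0), 0.2), (np.float64(-126.0), 0.8), (np.float64(-125.0), 0.7), (np.float64(-124.0), 1.6)] t 7.1Traceback (most recent call last):
  File "<stdin>", line 7, in <module>
  File "h.py", line 69, in rel
    c,a,s=bat(img,z);p=np.radians(hd[2]);d=c-hd[:2]
          ~~~^^^^^^^
  File "h.py", line 58, in bat
    L.append(cv2.fitLine(e,cv2.DIST_HUBER,0,.01,.01).ravel())
             ~~~~~~~~~~~^^^^^^^^^^^^^^^^^^^^^^^^^^^^
cv2.error: OpenCV(4.12.0) /io/opencv/modules/imgproc/src/linefit.cpp:50: error: (-215:Assertion failed) count > 0 in function 'fitLine2D_wods'
```

View pics/t1.png

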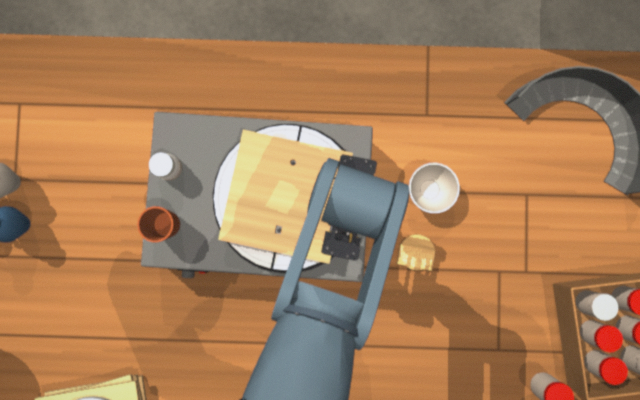

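The arm hides part of the bat. Its top-left corner has moved to (243,130), so it has turned. I'll back off and measure.

```bash
python3 - <<'E'
from h import *
ctrl.move_linear(P(0,-.150,.169),vel=.12)
ctrl.move_linear(P(0,-.17,.27),vel=.25)
ctrl.reach(P(-.05,-.33,.29),Rq(hd[2]+90))
im=shot("top");cv2.imwrite("pics/t2.png",im);print(ctrl.read_clock())
try: print(rel(im,hd,.185),head(im))
except Exception as e:print(e)
E
```

```text
8.8417
('bat off u,v mm', array([0.68, 0.13]), 'ang', array([-0.97, -0.77,  0.12, -0.76]), [np.float32(225.1), np.float32(222.3), np.float32(225.1), np.float32(226.6)]) (array([0.57547329, 0.07286215]), np.float32(-9.734164), np.float64(0.1496408241443107), np.float64(0.0003608001305618614), 173, 44)
```

```bash
python3 - <<'E'
from h import *
q=min((Rq(hd[2]),Rq(hd[2]+180)),key=lambda q:abs(ctrl.solve_ik(P(.150,0,.27),q)[5]-ctrl.read_qpos()[5]))
ctrl.reach(P(.155,0,.27),q)
ctrl.move_linear(P(.150,0,.169),vel=.15)
push('u',-1,.132,.1235)
im=shot("top");cv2.imwrite("pics/t3.png",im)
sc=shot("scene");cv2.imwrite("pics/s3.png",cv2.resize(sc[130:280,230:450],(800,545),interpolation=2))
E
```

```text
[(np.float64(131.1), 0.8), (np.float64(130.1), 0.6), (np.float64(129.2), 0.4), (np.float64(128.2), 1.0), (np.float64(127.3), 0.6), (np.float64(126.3), 0.8), (np.float64(125.4), 0.9), (np.float64(124.4), 2.4), (np.float64(123.5), 3.2)] t 13.7
```

View pics/s3.png

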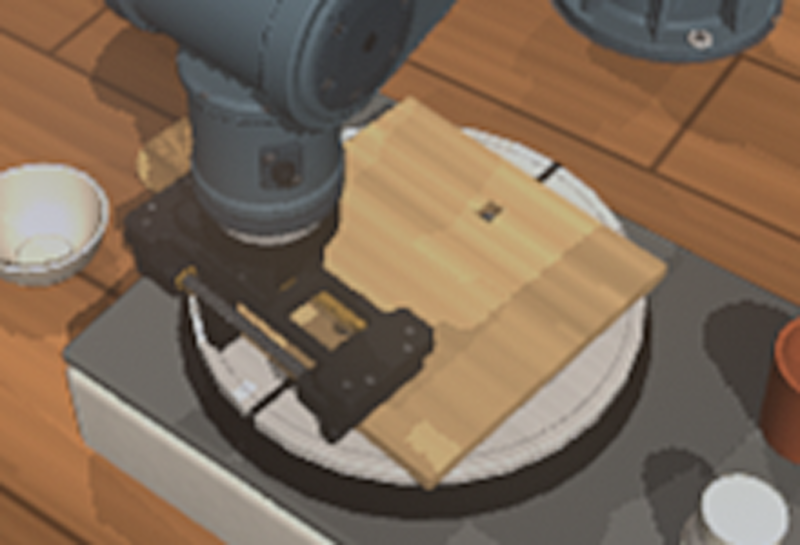

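The scene view shows the fingers on the far edge and the bat still near pin height. The push force is 3 N, so it is sliding. I'll push on slowly until the force climbs, which would mean a pin has caught.

```bash
python3 - <<'E'
from h import *
push('u',-1,.1235,.1205,fmax=10,step=.0005)
ctrl.move_linear(P(.150,0,.169),vel=.12)
ctrl.move_linear(P(.16,0,.27),vel=.25)
ctrl.reach(P(-.05,-.33,.29),Rq(hd[2]+90))
im=shot("top");cv2.imwrite("pics/t4.png",im);print(ctrl.read_clock())
print(rel(im,hd,.185),rel(im,hd,.177))
sc=shot("scene");a=cv2.resize(sc[145:275,265:425],(640,520),interpolation=2)
cv2.imwrite("pics/s4.png",a)
cv2.imwrite("pics/t4o.png",ortho("top",im,.177)[100:660,100:660])
E
```

```text
force stop
[(np.float64(123.0), 4.9), (np.float64(122.5), 8.2), (np.float64(122.0), 9.6), (np.float64(121.5), 11.4)] t 15.1
17.5083
('bat off u,v mm', array([-1.97, -1.03]), 'ang', array([-0.23, -0.11,  0.73, -0.12]), [np.float32(225.1), np.float32(222.8), np.float32(225.2), np.float32(226.5)]) ('bat off u,v mm', array([-1.68, -0.35]), 'ang', array([-0.29, -0.11,  0.73, -0.15]), [np.float32(226.9), np.float32(224.4), np.float32(227.1), np.float32(228.4)])
```

View pics/s4.png

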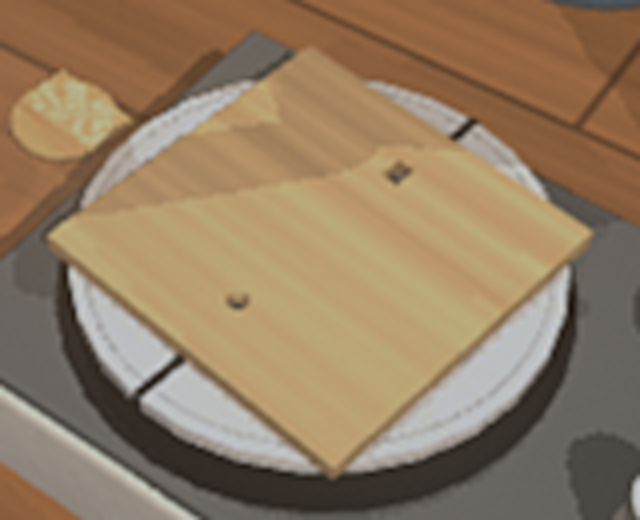

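View pics/t4o.png

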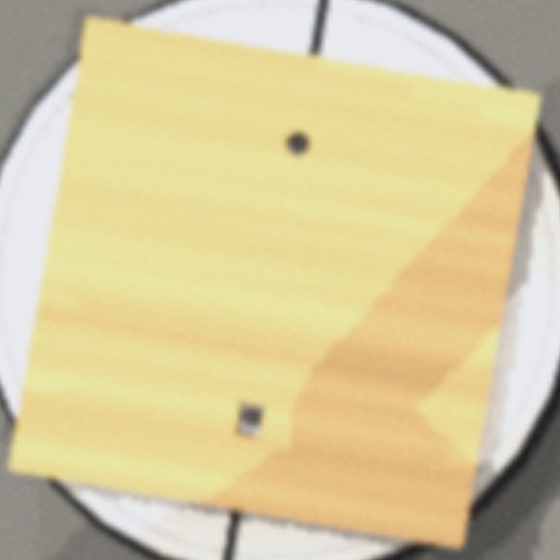

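Dark pins now show in both holes of the top view, at (297,143) and (250,415). Whether the bat has dropped isn't clear from this, so I'll triangulate its corner heights from both cameras and compare with the start.

```bash
cat > tri.py <<'E'
from h import *
def corners(n,img,z=.181):
    o=ortho(n,img,z);hsv=cv2.cvtColor(o,cv2.COLOR_BGR2HSV)
    m=cv2.inRange(hsv,(8,75,90),(35,255,255));
    disk=np.zeros_like(m);cv2.circle(disk,(N//2,N//2),int(.172/S),255,-1);m&=disk
    m=cv2.morphologyEx(m,cv2.MORPH_CLOSE,np.ones((25,25)));m=cv2.morphologyEx(m,cv2.MORPH_OPEN,np.ones((61,61)))
    k=max(cv2.findContours(m,0,1)[0],key=cv2.contourArea)[:,0].astype(np.float32)
    B=cv2.boxPoints(cv2.minAreaRect(k));L=[]
    B=B[np.argsort(np.arctan2(*(B-B.mean(0)).T[::-1]))]
    for i in range(4):
        p,q=B[i],B[(i+1)%4];t=(q-p)/np.linalg.norm(q-p);s=(k-p)@t;d=abs((k-p)@[-t[1],t[0]])
        L.append(cv2.fitLine(k[(s>50)&(s<np.linalg.norm(q-p)-50)&(d<24)],cv2.DIST_HUBER,0,.01,.01).ravel())
    X=[]
    for i in range(4):
        a,b=L[i-1],L[i];t=np.linalg.solve(np.c_[a[:2],-b[:2]],b[2:]-a[2:]);X.append(o2w(*(a[2:]+t[0]*a[:2])))
    return np.array(X)
def tri(it,isc,z=.181):
    out=[]
    A=corners("top",it,z);B=corners("scene",isc,z)
    c={n:(lambda T:-T[:3,:3].T@T[:3,3])(np.load(f"pics/{n}.npz")["T"]) for n in("top","scene")}
    for a,b in zip(A,B):
        ra=np.r_[a,z]-c["top"];rb=np.r_[b,z]-c["scene"]
        s=np.linalg.lstsq(np.c_[ra,-rb],c["scene"]-c["top"],rcond=None)[0]
        out.append((c["top"]+s[0]*ra+c["scene"]+s[1]*rb)/2)
    return np.array(out)
def uvz(W):
    p=np.radians(hd[2]);d=W[:,:2]-hd[:2]
    return (1000*np.c_[d@[np.cos(p),np.sin(p)],d@[-np.sin(p),np.cos(p)],W[:,2]]).round(1)
E
cat > m.py <<'E'
import sys
from tri import *
def show(it,isc):
    w=uvz(tri(it,isc));print(w.tolist(),"mean",w.mean(0).round(1))
E
python3 - <<'E'
from m import *
show(cv2.imread("pics/top0.png"),cv2.imread("pics/scene0.png"))
sc=shot("scene");cv2.imwrite("pics/sc4.png",sc)
show(cv2.imread("pics/t4.png"),sc)
E
```

```text
[[128.4, 106.8, 173.6], [116.9, -132.1, 211.4], [-103.5, -112.7, 251.5], [-111.4, 132.6, 234.4]] mean [  7.6  -1.4 217.7]
[[113.0, 115.8, 164.5], [117.6, -123.5, 191.0], [-120.9, -104.2, 216.2], [-123.8, 122.3, 225.5]] mean [ -3.5   2.6 199.3]
```

```bash
python3 - <<'E'
from h import *
def hz(W,z,uv):  # top-ortho xy at plane z, + scene px -> 3D
    T=np.load("pics/top.npz")["T"];c=-T[:3,:3].T@T[:3,3]
    best=None
    for zz in np.arange(.14,.22,.0002):
        X=c+(np.r_[W,z]-c)*(zz-c[2])/(z-c[2]); e=np.linalg.norm(proj("scene",X)[0]-uv)
        if best is None or e<best[1]: best=(zz,e,X)
    return best[0].round(4),best[1].round(2),(X*0+best[2]).round(4).tolist()
oo=lambda c,r:np.array([.525+(280-r)*.00065,.065+(280-c)*.00065])
for a,b in zip([(487,62),(402,411),(52,325),(128,-5)],[(497,88),(413,437),(60,348),(145,-2)]):
    print("before",hz(oo(*a),.165,proj("scene",np.r_[oo(*b),.165])[0]))
for a,b in zip([(542,95),(466,548),(10,470),(87,15)],[(48,238),(312,47),(593,236),(332,472)]):
    print("after",hz(o2w(a[0]+100,a[1]+100),.177,np.array(b)/4+[265,145]))
# holes/pins and marker check at head plane: far marker outer end
print(proj("scene",[P(.149,0,.165),P(-.149,0,.165)]))
E
```

```text
before (np.float64(0.184), np.float64(1.95), [0.6639, -0.0682, 0.184])
before (np.float64(0.1828), np.float64(1.1), [0.4413, -0.014, 0.1828])
before (np.float64(0.181), np.float64(1.05), [0.4962, 0.2098, 0.181])
before (np.float64(0.174), np.float64(3.89), [0.7086, 0.1623, 0.174])
after (np.float64(0.1696), np.float64(2.06), [0.6686, -0.0615, 0.1696])
after (np.float64(0.1706), np.float64(2.46), [0.4405, -0.0231, 0.1706])
after (np.float64(0.169), np.float64(1.33), [0.4797, 0.2067, 0.169])
after (np.float64(0.1714), np.float64(1.21), [0.7086, 0.1674, 0.1714])
[[297.86388339 242.28587297]
 [382.39251399 174.18042157]]
```

The corner heights are uniform at about 0.170 and have dropped about 11 mm since the start. Allowing for the roughly 2 px scene bias seen at the marker, that matches a flat, seated bat. I'll confirm with a light cross nudge from the -v side, since a seated bat must resist it within about 1.5 mm.

```bash
python3 - <<'E'
from h import *
ctrl.reach(P(0,-.160,.27),Rq(hd[2]+90))
ctrl.move_linear(P(0,-.150,.169),vel=.15)
push('v',1,-.128,-.120,fmax=9,step=.0005)
ctrl.move_linear(P(0,-.150,.169),vel=.12)
ctrl.move_linear(P(0,-.17,.27),vel=.25)
ctrl.reach(P(-.05,-.33,.29),Rq(hd[2]+90))
im=shot("top");cv2.imwrite("pics/t5.png",im);print(ctrl.read_clock())
sc=shot("scene")
a=cv2.resize(sc[150:270,270:420],(640,512),interpolation=2);cv2.imwrite("pics/s5.png",a)
E
```

```text
force stop
[(np.float64(-127.5), 0.2), (np.float64(-127.0), 0.2), (np.float64(-126.5), 0.5), (np.float64(-126.0), 0.8), (np.float64(-125.5), 0.5), (np.float64(-125.0), 0.4), (np.float64(-124.5), 0.8), (np.float64(-124.0), 2.4), (np.float64(-123.5), 2.1), (np.float64(-123.0), 3.0), (np.float64(-122.5), 4.1), (np.float64(-122.0), 6.6), (np.float64(-121.5), 7.4), (np.float64(-121.0), 9.2)] t 23.0
24.7583
```

View pics/s5.png

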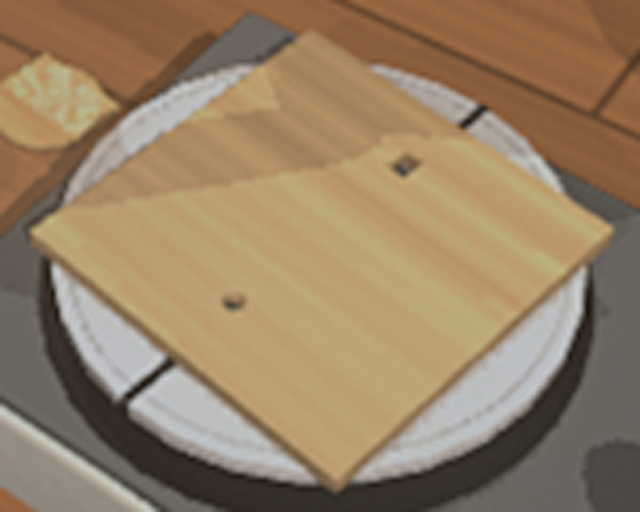

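The bat lies level on the head, the pins show in both holes at (233,300) and (404,164), and it resisted the nudge with rising force. One last numeric check for movement.

```bash
python3 - <<'E'
from h import *
a,b=cv2.imread("pics/t4.png"),cv2.imread("pics/t5.png")
for im in(a,b): print(rel(im,hd,.177)[:4],head(im)[:2])
g=[cv2.cvtColor(ortho("top",i,.177),cv2.COLOR_BGR2GRAY)[150:560,200:350].astype(np.float32) for i in(a,b)]
print(cv2.phaseCorrelate(*g)[0],"px of .5mm")
# bystanders unchanged
f=cv2.imread("pics/top0.png")
for r in((slice(140,250),slice(130,185)),(slice(160,220),slice(405,465)),(slice(230,275),slice(395,440))): print(cv2.absdiff(f[r],b[r]).mean())
E
```

```text
('bat off u,v mm', array([-1.68, -0.35]), 'ang', array([-0.29, -0.11,  0.73, -0.15])) (array([0.57546963, 0.07286548]), np.float32(-9.732968))
('bat off u,v mm', array([-1.39,  1.48]), 'ang', array([-0.41, -0.29,  0.59, -0.15])) (array([0.57549098, 0.07286424]), np.float32(-9.72773))
(0.02281944073087061, -0.08644621167019295) px of .5mm
6.840110192837465
10.178611111111111
7.97119341563786
```

```bash
python3 - <<'E'
from h import *
from scipy.optimize import least_squares
from scipy.spatial.transform import Rotation as Ro
oo=lambda c,r:np.array([.525+(280-r)*.00065,.065+(280-c)*.00065])
M=np.array([[.115,-.115,.012],[-.115,-.115,.012],[-.115,.115,.012],[.115,.115,.012]])
def fit(top,sc):
    def X(p): return M@Ro.from_euler("zyx",p[3:]).as_matrix().T+p[:3]
    f=lambda p:np.r_[(proj("top",X(p))-top).ravel(),(proj("scene",X(p))+[1.5,1.5]-sc).ravel()]
    r=least_squares(f,[.575,.07,.17,-.17,0,0],loss="huber",f_scale=1.)
    print("z under centre",r.x[2].round(4),"yaw,pitch,roll deg",np.degrees(r.x[3:]).round(2),"rms px",np.sqrt((f(r.x)**2).mean()).round(2))
w=lambda A,z:np.c_[A,np.full(len(A),z)]
fit(proj("top",w([oo(*a) for a in[(487,62),(402,411),(52,325),(128,-5)]],.165)),proj("scene",w([oo(*a) for a in[(497,88),(413,437),(60,348),(145,-2)]],.165)))
fit(proj("top",w([o2w(a+100,b+100) for a,b in[(542,95),(466,548),(10,470),(87,15)]],.177)),np.array([(48,238),(312,47),(593,236),(332,472)])/4+[265,145])
print(ctrl.read_clock())
E
```

```text
z under centre 0.1742 yaw,pitch,roll deg [-13.46  -0.29  -0.91] rms px 1.59
z under centre 0.1634 yaw,pitch,roll deg [-9.8   0.41 -0.23] rms px 0.33
24.8083
```

The joint two-camera fit puts the bat's underside at 174 mm before and 163 mm now, level to 0.5° and aligned at -9.8°. So it is seated on the head, whose top is at 165 mm, and the fingers are clear.

```bash
python3 -c "
from bench import job
print(job.hand_in())"
```

```text
the job is handed in; nothing more can be done
None
```

The job is handed in: camera measurements show the bat level and flat on the wheel head with both holes over the pins, done with finger pushes alone; the robot never went near the bystanders, the fingers are clear, and about 25 s of the 58 s were used.

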